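Open the tape locker on the truck's workbench

TASK

Open the orange-lidded tape locker: hook the recessed paddle handle at the middle of the lid's front edge from underneath and pull it up to trip the latch, then raise the lid up to its stop, or nearly so, and leave it standing open by itself. Leave the tape roll, the scissors and the marker where they lie.

Things in the scene. Friction and masses are not known exactly. Their poses are not given: they have to be found in the camera images.
- locker: Grey steel locker fixed to the bench, 220 (x) by 340 (y) by 100 mm high, walls 6 mm, with a 10 mm thick orange lid (top face 111 mm above the bench). Origin: centre of its underside. x points from the front (robot side) to the hinge at the back, z up. Mid-front is a finger pocket 108 mm wide, open to the front and top, floor 36 mm above the bench, back wall 42 mm behind the front face.
- lid (a joint): Lid angle in rad: 0 shut, grows as the front edge rises, stop at 1.4 (80 degrees). The hinge is stiff: the lid (about 0.7 kg) stays where it is left, and needs about 9 N at the front edge to raise. While latched it gives only about 0.02 rad.
- lid_hinge (a point): Point on the hinge line (which runs along the locker's y) in the middle of the back rim: locker frame (110, 0, 104) mm.
- lid_edge (a point): Middle of the lid's front edge line, 220 mm from the hinge, in the cut-out (105 mm wide, 80 mm deep) that holds the paddle; moves with the lid. With the lid shut: locker frame (-110, 0, 104) mm.
- paddle (a joint): Paddle angle relative to the lid, rad: 0 flush, grows as its front lip is lifted, stop at 0.5. The latch lets go at about 0.3 and must be held so until the lid is up by 0.1 rad. A spring returns the paddle (1.5 N at the lip, 4 N at the stop). The pivot runs along the locker's y, at locker frame (-30, 0, 106) mm with the lid shut.
- paddle_lip (a point): Middle of the paddle's front lip, foremost line, mid-thickness, 84 mm from the pivot; shut: locker frame (-114, 0, 106) mm. The paddle is a black plate 94 mm wide (y), 6 mm thick, with a red rounded front edge (8 mm diameter), lying level in the lid's cut-out over the pocket. A fingertip tilted forward goes under the lip from the front.
- tape_roll: Loose cream masking-tape roll, 104 mm diameter, 48 mm high, lying flat near one side of the locker; origin centre of its underside. Leave alone.
- scissors: Loose scissors with red handles, about 200 mm long, 12 mm high, lying near one side of the locker; origin under the pivot area. Leave alone.
- marker: Loose grey and black marker pen, 130 mm long, 15 mm high, lying in front of the locker's right part; origin centre of its underside. Leave alone.

How it is judged (in metres and radians):
On the way, in this order (a step that is already met when the one before it is completed fails the run):
1. the paddle is pulled up past the latch's release while the lid is still down (value of joint paddle above 0.3 rad and value of joint lid below 0.3 rad), for 0.05 s.
2. the lid is raised to its stop or nearly so (value of joint lid above 1.15 rad), for 0.2 s.
At the end, for the whole second after the job is handed in: The lid stands open by itself at 1.15 rad (66 degrees) or more, at rest; the tape roll, scissors and marker lie within 30 mm of where they were (value of joint lid above 1.15 rad and velocity of joint lid between -0.05 and 0.05 rad/s and distance of each of tape_roll, scissors, marker from where it was at the start of the episode below 0.03 m); the robot touches nothing.
It fails at once if the tape roll, the scissors or the marker is moved by more than 30 mm (distance of any of tape_roll, scissors, marker from where it was at the start of the episode above 0.03 m).
It also fails if it takes over 43 s, if anything falls off the work surface, if the arm or the gripper's body presses on something with over 40 N, if the wrist force passes 120 N, or if a joint passes its speed limit or range.

ROBOT

A 6-joint arm with a two-finger parallel gripper is mounted at the origin on the work surface. World frame = base frame: x ahead of the robot, y to its left, z up, the work surface at z = 0. Lengths are in mm, angles in rad, forces in N, time in s.
With the tool pointing down it reaches from about 250 to 800 mm from the base axis. Payload 3.9 kg.
Tool frame: the origin (TCP) lies on the mounting face of the last link; the fingertips stand 173 mm ahead of it and the grasp point (between the pads) lies 155 mm ahead of it; z points along the fingers, y is the line along which they close (so a half turn about z gives the same grasp; the last joint's range is limited). The gripper opens to 85 mm and grips with 20 to 120 N. Pads are 22 mm wide; open, the fingers measure 114 mm over their backs; the gripper's body (76 mm by 85 mm) begins 54 mm behind the grasp point. The pads swing forward as they close: fully open they stand 13 mm farther back than shut.
Start: joints at [1.273, 0.26, -0.138, 1.173, 0, 1.571], TCP at [154.04, 501.884, 404.704] pointing down, gripper open.
Joint ranges: [-2.78, 2.78], [-0.83, 1.72], [-1.28, 1.37], [-1.9, 2.12], [-1.57, 1.48], [-3.14, 3.14]. Speed limits (rad/s): [2.57, 2.57, 3.14, 3.14, 3.14, 3.14].

INTERFACE

Orientations are given as a unit quaternion [w, x, y, z].
In Python, from station import ctrl, hand, observe, eyes gives the robot as it stands. Calls block until the motion is done:
- ctrl.movep(position, orientation): joint-space move of the TCP to a pose.
- ctrl.move_straight(position, vel=150, attitude=None): straight line of the TCP; attitude=None keeps the orientation; vel is the mean speed in mm/s.
- ctrl.goto_joints(angles): joint-space move.
- hand.gripper_to(opening, grasp_force=None): opening from 0.0 (shut) to 1.0 (fully open); grasp_force is the grip in N (None keeps the last); returns when the fingers have stopped.
- ctrl.dwell(seconds).
- ctrl.ik(position, orientation): joint angles nearest the present ones, or None.
- observe(): the state.
- eyes.grab_frame(name): name is "side" or "top" or "wrist"; returns a dict with "img" (480x640x3 uint8, red, green, blue), "z_map" (480x640 float32, mm along the optical axis (not along the pixel's ray), 0 where there is no reading), "K" (3x3 intrinsics, pixels), "extrinsics" (4x4, takes a point from camera to world coordinates); the wrist camera has in their place "hand_eye" (4x4, takes a point from camera to tool coordinates, whose origin is the TCP and whose axes are the flange's). Camera axes: x right, y down, z forward; pixel columns grow to the right and rows downward; lengths in mm; the calibration is good to about 2 mm. A picture is of the moment at which its call begins: read the wrist's pose just before it.
A pose or a line that the arm cannot do raises ctrl.MotionError and nothing moves.
- ctrl.job_done(): hands the job in; it is judged then, once.
The state is a dict: "time": time; "qpos": joint angles; "joint_velocities": joint speeds; "effort": joint torques, N m; "tcp_pos": TCP position; "ee_rot": TCP orientation; "force": force on the tool from outside, world axes, zero at the start; "moment": the same for the moment, N m; "finger_gap": opening from 0.0 (shut) to 1.0 (fully open); "grasp_force": force on a finger pad.
Only numpy, scipy, OpenCV 4.12 (cv2) and the standard library are available. Lean on these libraries where they do the work, as an engineer would, in place of code of your own. Each camera call takes 0.05 s, during which the arm holds its last target. There are 200 camera calls.

## Working session

There is one attempt and no reset: what is moved stays moved. The work goes in short steps, each a Python script; the robot and the scene stay as the last script left them, time stands still between calls to the robot, and variables do not carry over. Pictures are saved under pics/ and viewed, at most 10 in all, crops included, and the job is handed in when it is done.

```bash
ls; mkdir -p pics
python3 - <<'E'
from station import ctrl,hand,observe,eyes
import cv2,numpy as np
s=observe();print(s)
for n in("top","side"):
    f=eyes.grab_frame(n);np.savez(f"pics/{n}0.npz",**f)
    cv2.imwrite(f"pics/{n}0.png",f["img"][:,:,::-1]);print(n,f["K"],f["extrinsics"])
E
```

```text
pics
{'time': 0.0, 'qpos': array([ 1.27300214e+00,  2.60677017e-01, -1.39392251e-01,  1.17271069e+00,
        8.83655758e-07,  1.57079241e+00]), 'joint_velocities': array([-1.88984452e-03, -7.25635838e-05,  7.32592673e-04,  7.44798592e-04,
       -7.23905589e-04, -2.50480670e-04]), 'effort': array([-6.02569453e-04, -4.05685794e+01,  2.53917700e+01,  1.87286746e-02,
        1.38329096e-04,  1.29227328e-06]), 'tcp_pos': array([153.93754024, 501.5546977 , 403.85947681]), 'ee_rot': array([-1.47572569e-04,  1.48345515e-01,  9.88935096e-01, -9.80777780e-04]), 'force': array([-0.40117365,  0.44071012, -1.21184073]), 'moment': array([ 0.02619524, -0.01734322, -0.01025021]), 'grasp_force': 0.0, 'finger_gap': 0.9988066636097371}
top [[563.41298621   0.         311.71438183]
 [  0.         563.41298621 245.56566673]
 [  0.           0.           1.        ]] [[-7.06382865e-03 -9.95163510e-01  9.79780108e-02  4.50527179e+02]
 [-9.99947238e-01  7.76041283e-03  6.73032364e-03  4.96783425e+01]
 [-7.45812231e-03 -9.79252994e-02 -9.95165821e-01  1.07642006e+03]
 [ 0.00000000e+00  0.00000000e+00  0.00000000e+00  1.00000000e+00]]
side [[465.60682221   0.         319.90226351]
 [  0.         465.60682221 235.93557665]
 [  0.           0.           1.        ]] [[-9.89516416e-01 -1.16366733e-01  8.55338823e-02  4.69689044e+02]
 [-1.44062261e-01  7.53639602e-01 -6.41306023e-01  6.54434802e+02]
 [ 1.01649657e-02 -6.46905043e-01 -7.62502813e-01  8.07358450e+02]
 [ 0.00000000e+00  0.00000000e+00  0.00000000e+00  1.00000000e+00]]
```

View pics/top0.png

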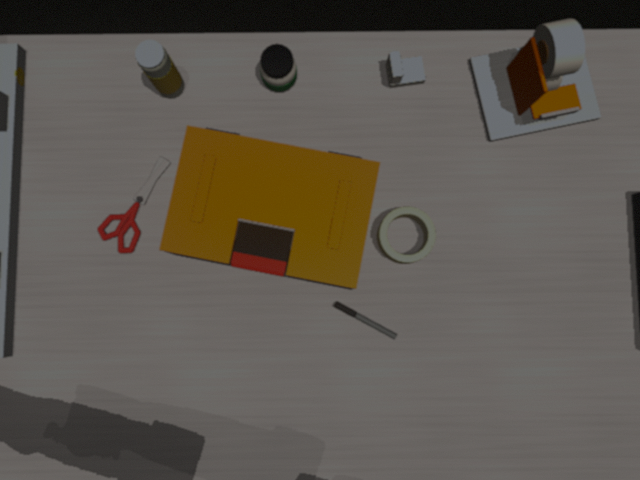

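View pics/side0.png

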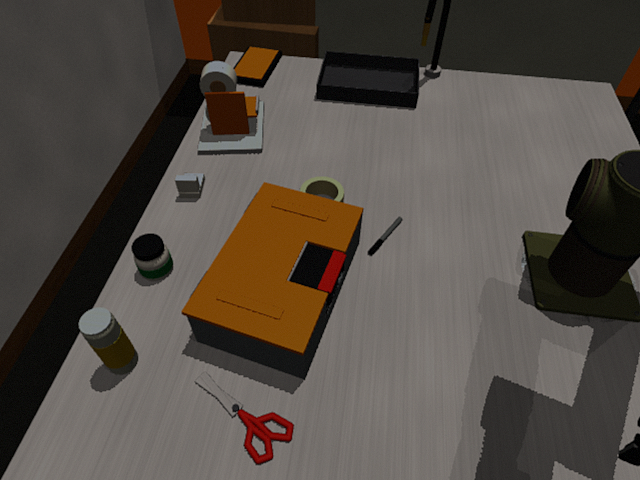

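The top view shows the lid (corners about (188,128), (379,162), (357,287), (162,250)). The red lip is at about (260,264), the marker at (365,320), the roll at (406,235) and the scissors at (130,220). The side view agrees, and the area in front of the paddle is clear.

```bash
cat > h.py <<'E'
import numpy as np,cv2
def cast(f,uv,z):
    uv=np.atleast_2d(np.float64(uv)); E=f["extrinsics"]
    d=np.c_[uv,np.ones(len(uv))]@np.linalg.inv(f["K"]).T@E[:3,:3].T
    return E[:3,3]+d*((z-E[2,3])/d[:,2])[:,None]
def big(m):
    c,_=cv2.findContours(m.astype(np.uint8),cv2.RETR_EXTERNAL,cv2.CHAIN_APPROX_NONE)
    return max(c,key=cv2.contourArea)
E
python3 - <<'E'
from h import *
for n,(r0,r1,c0,c1),(q0,q1,p0,p1) in(("top",(110,300,150,390),(240,285,225,295)),("side",(170,360,180,370),(240,300,310,350))):
    f=dict(np.load(f"pics/{n}0.npz")); h=cv2.cvtColor(f["img"],cv2.COLOR_RGB2HSV).astype(int)
    o=(h[...,0]>9)&(h[...,0]<25)&(h[...,1]>180)&(h[...,2]>100)
    m=np.zeros(o.shape,bool);m[r0:r1,c0:c1]=o[r0:r1,c0:c1]
    P=cast(f,cv2.convexHull(big(m))[:,0],111)[:,:2]
    (c,wh,a)=cv2.minAreaRect(P.astype(np.float32));print(n,c,wh,a); print(cv2.boxPoints((c,wh,a)))
    r=((h[...,0]<7)|(h[...,0]>172))&(h[...,1]>150)&(h[...,2]>80)
    m=np.zeros(o.shape,bool);m[q0:q1,p0:p1]=r[q0:q1,p0:p1]
    P=cast(f,big(m)[:,0],110)[:,:2];print("red",cv2.minAreaRect(P.astype(np.float32)),cv2.boxPoints(cv2.minAreaRect(P.astype(np.float32))))
    d=f["z_map"];
    if n=="top":
        for u,v in((200,230),(330,260),(260,264),(262,240)):
            E=f["extrinsics"];p=E[:3,:3]@(np.linalg.inv(f["K"])@[u,v,1]*d[v,u])+E[:3,3];print(u,v,p)
E
```

```text
top (616.260498046875, 128.23521423339844) (342.2282409667969, 222.5829620361328) 78.43114471435547
[[472.91382  -17.083618]
 [690.97485  -61.72162 ]
 [759.6072   273.55405 ]
 [541.54614  318.19205 ]]
red ((515.7987060546875, 148.97605895996094), (93.4156494140625, 24.59661865234375), 78.28693389892578) [[494.27432 105.73754]
 [518.35876 100.74416]
 [537.3231  192.21457]
 [513.23865 197.20795]]
200 230 [574.18110648 249.27021418 110.57803683]
330 260 [520.24858299  25.04849518 113.47109959]
260 264 [514.50126003 145.31866531 110.31951976]
262 240 [556.42347177 142.34628878 106.11399532]
side (615.0731201171875, 125.94241333007812) (345.52978515625, 224.18435668945312) 78.52740478515625
[[470.85776  -21.075577]
 [690.56287  -65.665665]
 [759.28845  272.9604  ]
 [539.5834   317.55048 ]]
red ((513.931640625, 146.66082763671875), (94.31604766845703, 25.89154815673828), 78.48991394042969) [[491.83627  103.03438 ]
 [517.20715   97.867966]
 [536.027    190.28728 ]
 [510.65613  195.45369 ]]
```

The lid measures 342 x 223 mm against the given 340 x 220. Both views agree within about 2 mm, and the lip sits where the model predicts. Next I check that the planned path is reachable.

```bash
cat >> h.py <<'E'
from station import ctrl,hand,observe,eyes
from scipy.spatial.transform import Rotation as R
C=np.array([615.5,127.3,0.]);yaw=-0.2008
EX=np.array([np.cos(yaw),np.sin(yaw),0]);EY=np.array([-EX[1],EX[0],0]);EZ=np.array([0,0,1.])
SGN=1
def rot(v,t): # vector (X,Z) turned by lid angle t (front rises)
    c,s=np.cos(t),np.sin(t); return np.array([c*v[0]+s*v[1],-s*v[0]+c*v[1]])
def lip(th,psi):  # centre of the red round, locker (X,Z)
    hinge=np.array([110,104.]);piv=np.array([-30,106.])
    return hinge+rot(piv+rot(np.array([-80.,0]),psi)-hinge,th)
def pose(p,al,L=22,gap=0,back=0,sgn=None):
    """finger (shut) tilted al from vertical, upper face touching round at p, tip L past it"""
    d=np.array([np.sin(al),-np.cos(al)]);n=np.array([np.cos(al),np.sin(al)])
    t=p-(4+11+gap)*n+(L-173)*d-np.array([back,0])
    z=d[0]*EX+d[1]*EZ; y=(sgn or SGN)*EY; x=np.cross(y,z)
    q=R.from_matrix(np.c_[x,y,z]).as_quat()
    return C+t[0]*EX+t[1]*EZ, q[[3,0,1,2]]
AL=lambda th:np.radians(np.interp(th,[0,1.3],[60,18]))
E
python3 - <<'E'
from h import *
for s in(1,-1):
    for a in(50,60,70):
        for b,g in((70,10),(0,10)):
            P=pose(lip(0,0),np.radians(a),gap=g,back=b,sgn=s);q=ctrl.ik(*P);print(s,a,b,P[0].round(),None if q is None else np.round(q,2))
    for th in np.arange(0,1.31,.26):
        P=pose(lip(th,.5),AL(th),sgn=s);q=ctrl.ik(*P);print(s,th,P[0].round(),None if q is None else np.round(q,2))
E
```

```text
1 50 70 [310. 189. 184.] [ 0.82  0.27 -1.26 -0.53 -0.71  0.8 ]
1 50 0 [379. 176. 184.] [ 0.64  0.32 -1.2  -0.63 -0.6   0.62]
1 60 70 [299. 192. 160.] None
1 60 0 [367. 178. 160.] None
1 70 70 [292. 193. 134.] None
1 70 0 [360. 179. 134.] None
1 0.0 [382. 175. 207.] [ 0.66  0.36 -1.27 -0.91 -0.72  0.53]
1 0.26 [409. 169. 279.] [ 0.58  0.09 -1.04 -0.29 -0.58  0.55]
1 0.52 [452. 161. 343.] [ 0.47  0.03 -0.78  0.13 -0.44  0.53]
1 0.78 [508. 149. 396.] [ 0.37  0.07 -0.51  0.46 -0.31  0.49]
1 1.04 [574. 136. 434.] [ 0.28  0.19 -0.23  0.74 -0.21  0.44]
1 1.3 [647. 121. 456.] [ 0.21  0.35  0.09  1.02 -0.12  0.4 ]
-1 50 70 [310. 189. 184.] [ 0.82  0.27 -1.26 -0.53 -0.71 -2.34]
-1 50 0 [379. 176. 184.] [ 0.64  0.32 -1.2  -0.63 -0.6  -2.52]
-1 60 70 [299. 192. 160.] None
-1 60 0 [367. 178. 160.] None
-1 70 70 [292. 193. 134.] None
-1 70 0 [360. 179. 134.] None
-1 0.0 [382. 175. 207.] [ 0.66  0.36 -1.27 -0.91 -0.72 -2.61]
-1 0.26 [409. 169. 279.] [ 0.58  0.09 -1.04 -0.29 -0.58 -2.59]
-1 0.52 [452. 161. 343.] [ 0.47  0.03 -0.78  0.13 -0.44 -2.62]
-1 0.78 [508. 149. 396.] [ 0.37  0.07 -0.51  0.46 -0.31 -2.66]
-1 1.04 [574. 136. 434.] [ 0.28  0.19 -0.23  0.74 -0.21 -2.7 ]
-1 1.3 [647. 121. 456.] [ 0.21  0.35  0.09  1.02 -0.12 -2.75]
```

```bash
cat >> h.py <<'E'
L=28
AL=lambda th:np.radians(np.interp(th,[.1,1.3],[50,18]))
def snap(n,name):
    f=eyes.grab_frame(n);cv2.imwrite(f"pics/{name}.png",f["img"][:,:,::-1]);return f
def rep(*a):
    s=observe();print(*a,"t",round(s["time"],2),"F",s["force"].round(1),"p",s["tcp_pos"].round(1))
E
python3 - <<'E'
from h import *
hand.gripper_to(0.0)
a=AL(0);P=pose(lip(0,0),a,L,gap=12,back=70)
ctrl.movep(P[0]+[0,0,80],P[1]);rep("above")
ctrl.move_straight(P[0]);rep("pre")
ctrl.move_straight(pose(lip(0,0),a,L,gap=12)[0],vel=80);rep("in")
snap("side","side1")
E
```

```text
above t 2.5 F [-0.5  0.3 -1.3] p [313.9 189.8 259.1]
pre t 3.18 F [ 0.5 -0.4 -0.8] p [313.6 189.4 178.5]
in t 4.21 F [-0.1 -0.1 -0.3] p [381.4 174.7 178.4]
```

View pics/side1.png

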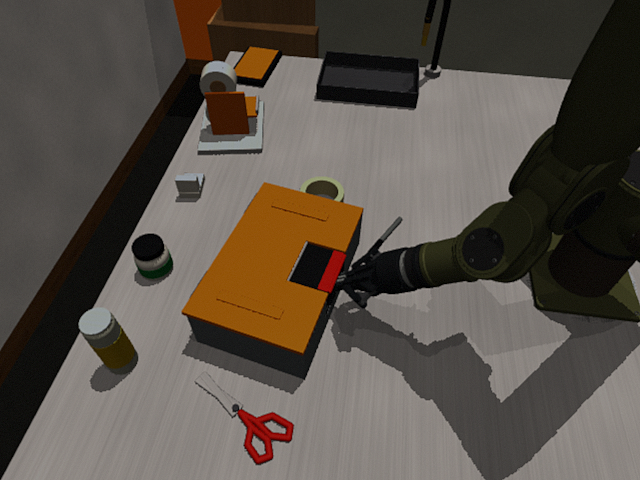

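The picture shows the fingers at (345,278) running under the red lip, with no contact force, and the marker at (385,235) untouched. Now I lift to trip the latch.

Run:
```python
from h import *
for psi in(0,.15,.3,.42,.52):
    P=pose(lip(0,psi),AL(0),L);ctrl.move_straight(P[0],vel=60);rep("psi",psi)
for th in(.08,.16,.25):
    P=pose(lip(th,.5),AL(th),L);ctrl.move_straight(P[0],vel=80,attitude=P[1]);rep("th",th)
    if np.linalg.norm(observe()["force"])>45:break
snap("side","side2")
```

```text
psi 0 t 4.61 F [-3.   0.6 -2.1] p [388.6 173.1 187.4]
psi 0.15 t 4.96 F [-4.9  2.6 -2.5] p [389.2 172.9 199.2]
psi 0.3 t 5.31 F [-4.7  1.5 -2.5] p [391.9 172.3 210.9]
psi 0.42 t 5.62 F [-4.8  2.7 -1.9] p [395.3 171.7 219.9]
psi 0.52 t 5.9 F [-7.4  3.9 -1.4] p [398.2 170.9 226.4]
th 0.08 t 6.24 F [-7.6  2.  -0.8] p [401.1 170.  241.6]
th 0.16 t 6.66 F [-8.7  2.1 -1.5] p [408.4 168.5 261.2]
th 0.25 t 7.12 F [-7.1  1.4 -0.3] p [419.4 166.3 283.8]
```

View pics/side2.png

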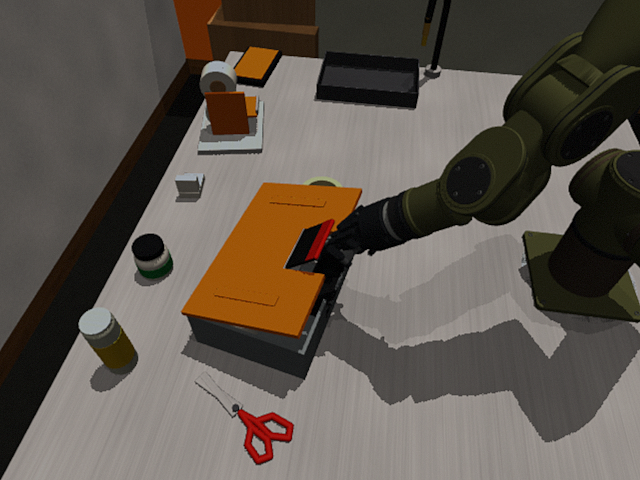

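The paddle at (312,245) is raised, the latch has tripped and the lid's front edge is well clear of the box. I continue raising the lid.

Run:
```python
from h import *
for th in(.38,.51,.64,.77,.9,1.03,1.15,1.25):
    P=pose(lip(th,.5),AL(th),L);ctrl.move_straight(P[0],vel=80,attitude=P[1]);rep("th",th)
    if np.linalg.norm(observe()["force"])>35:break
snap("side","side3")
```

```text
th 0.38 t 7.78 F [-9.   1.4 -0.5] p [438.  162.6 314.7]
th 0.51 t 8.39 F [-10.8   1.8   0.7] p [459.6 158.1 343.4]
th 0.64 t 9.0 F [-9.5  0.3  2.8] p [485.4 153.  370.3]
th 0.77 t 9.61 F [-7.3 -0.3  2.7] p [513.9 147.3 393.8]
th 0.9 t 10.22 F [-6.6  0.1  2.3] p [544.4 141.1 413.6]
th 1.03 t 10.82 F [-6.8 -0.3  2.2] p [576.7 134.6 429.8]
th 1.15 t 11.39 F [-5.9 -0.6  2.2] p [607.9 128.2 441.1]
th 1.25 t 11.89 F [-5.7 -1.2  0.3] p [634.5 122.8 447.8]
```

View pics/side3.png

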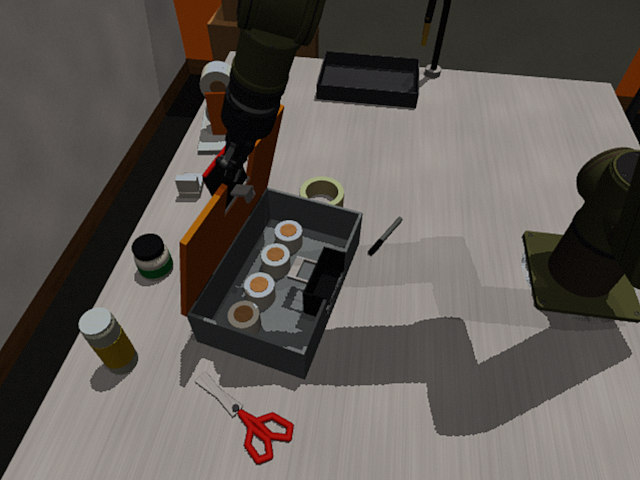

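The lid stands nearly vertical, with its edge near (185,240)–(280,110), and the force is low. I push slightly further, back off, and measure the angle.

Run:
```python
from h import *
for th in(1.29,1.33):
    P=pose(lip(th,.5),AL(1.25),L);ctrl.move_straight(P[0],vel=50,attitude=P[1]);rep("th",th)
    if np.linalg.norm(observe()["force"])>20:break
p=observe()["tcp_pos"]
ctrl.move_straight(p-40*EX,vel=60);rep("back")
ctrl.move_straight(p-190*EX+[0,0,30],vel=150);rep("off")
ctrl.dwell(.5)
f=snap("side","side4")
h=cv2.cvtColor(f["img"],cv2.COLOR_RGB2HSV).astype(int)
m=(h[...,0]>6)&(h[...,0]<25)&(h[...,1]>150)&(f["z_map"]>0);v,u=np.nonzero(m)
c=np.c_[u,v,np.ones(len(u))]@np.linalg.inv(f["K"]).T*f["z_map"][v,u][:,None]
E=f["extrinsics"];W=c@E[:3,:3].T+E[:3,3]-C
X,Y,Z=W@EX,W@EY,W[:,2]
k=(X>40)&(X<135)&(abs(Y)<175)&(Z>125)&(Z<340)
B=[(z,np.median(X[k&(abs(Z-z)<8)])) for z in range(140,321,20) if (k&(abs(Z-z)<8)).sum()>20]
print(k.sum(),np.round(B,1));s=np.polyfit(*np.array(B).T,1)[0];print("lid angle",np.pi/2-np.arctan(-s) if s<0 else np.pi/2+np.arctan(s), Z[k].max())
```

```text
th 1.29 t 12.27 F [-5.9 -1.7  0.6] p [642.5 121.2 448.7]
th 1.33 t 12.59 F [-14.5  -0.    5.5] p [648.4 119.9 448.8]
back t 13.46 F [-0.2 -0.4  0.3] p [609.6 128.  449. ]
off t 14.62 F [-0.  -0.   0.3] p [462.8 157.8 478.6]
6453 [[140.   99.2]
 [160.   95.8]
 [180.   92.3]
 [200.   88.9]
 [220.   85.4]
 [240.   82. ]
 [260.   78.6]
 [280.   75.2]
 [300.   71.6]
 [320.   70.4]]
lid angle 1.4057495720661681 324.22152289803336
```

View pics/side4.png

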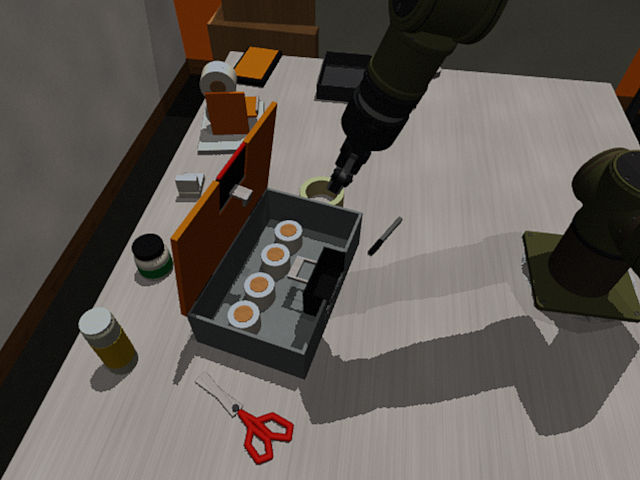

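The lid stands by itself at its stop, measured at about 1.40 rad. The gripper is clear in the air at (345,175), and the scissors, marker and roll are where they were.

```bash
python3 -c "
from station import ctrl
print(ctrl.job_done())"
```

```text
the job is handed in; nothing more can be done
None
```

The job is handed in: the latch was tripped with the paddle, the lid stands open by itself at its stop (about 1.40 rad measured), nothing else was touched, and it took about 15 s of the 43 s allowed.

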